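# Snap the clip-on cover onto the sugar-cube caddy

### The arm

A 7-joint arm with a two-finger parallel gripper is mounted at the origin on the work surface. World frame = base frame: x ahead of the robot, y to its left, z up, the work surface at z = 0. Lengths are in m, angles in rad, forces in N, time in s.
With the tool pointing down it reaches from about 0.4 to 0.85 m from the base axis. Payload 4.5 kg.
Tool frame: the origin (TCP) lies between the finger pads; the fingertips stand 19 mm ahead of it and the grasp point (between the pads) is the TCP (r.tips_ahead is the distance from the TCP to the fingertips, in m); z points along the fingers, y is the line along which they close (so a half turn about z gives the same grasp; the last joint's range is limited). The gripper opens to 88 mm and grips with 3 to 60 N. Pads are 18 mm wide; open, the fingers measure 123 mm over their backs; the gripper's body (75 mm by 187 mm) begins 45 mm behind the grasp point.
Start: joints at [1.298, 0.689, -0.195, 1.565, 0.157, 0.902, -0.215], TCP at [0.189, -0.596, 0.258] pointing down, gripper open.
Joint ranges: [-3.01, 3.01], [-0.46, 2.08], [-1.47, 1.51], [0.13, 2.56], [-1, 4.14], [0.04, 2.09], [-2.66, 2.66]. Speed limits (rad/s): [2.57, 2.57, 3.14, 3.14, 3.14, 3.14, 3.14].

### API

Orientations are given as a unit quaternion [x, y, z, w].
In Python, from plant import r, cams, models gives the robot as it stands. The module is installed in compiled form; this text tells all that it offers.
- The arm moves only by the tool jog_arm, never from a script. Its arguments are lists of equal length, an entry for each row: "turn": the turn, a rotation vector about the tool's x, y, z in rad, a list of three; "translation": the shift along the tool's x, y, z in m, a list of three; "grip": the closure, from 0 (fully open) to 1 (shut). In form: {"turn": [[ax, ay, az], ...], "translation": [[tx, ty, tz], ...], "grip": [grip, ...]}. A call has 1 to 20 rows; each row is the pose to reach, as a shift and turn from the pose commanded when the call began, along the tool's axes at that moment; what a row does not reach only later rows make up. A row lasts 1/8 s, in which the tool goes at most 62.5 mm and 10.7 degrees, less where a joint would pass 70% of its speed; a pose out of reach is approached as far as the arm can. A call with a gripper value outside its range is refused whole. The fingers move at their own pace and stop on an object; "force" is the grip in N (left out, the last holds). Time passes only in rows, so rows that repeat a pose let the fingers close. It gives the time, the measured TCP pose, the force, the opening and the grip force at its end, in the units of the state.
- r.get_state(): the state, without advancing time (a new reading comes with each control period).
- cams.snapshot(name): name is "scene" or "top"; returns the picture (480x640x3 uint8, red, green, blue); there is no depth.
- cams.camera_params(name): a dict with "fx", "fy", "cx", "cy" (pixels), "eye" and "orientation" of the camera in the world. Camera axes: x right, y up, looking along -z (the intrinsics and any distortion apply to the point x, -y, -z); pixel columns grow to the right and rows downward; lengths in m; the calibration is good to about 2 mm. A picture is of the moment at which its call begins. camera_params takes no time and is no camera call.
- r.finish_job(): hands the job in; it is judged then, once.
Trained networks look in the newest picture that a camera, given by its name, has taken for a name from the list of things; names that differ only in an ending like _2 or _b are one class to them, and where a whole thing is asked for, a point or a joint stands for the part that bears it (a point fixed in the world has none). Each returns a list of dicts, best first, with "p" (0 to 1); they miss things now and then, are a little off and sometimes report something else, mostly with a low value. They report only what shows in the picture. A call takes as long as a camera call.
- models.find_in(camera, name): "position" ([x, y, z] in m, in world coordinates, good to about 4 mm: the middle of the surface that is visible of it).
- models.masks_of(camera, name): "pixels" (480x640 bool, what is visible of it).
- models.place_of(camera, name): "position" ([x, y, z] in m, in world coordinates, good to about 4 mm: a listed point, or the origin of a listed thing).
The state is a dict: "clock": time; "q": joint angles; "qd": joint speeds; "joint_torque": joint torques, N m; "tool_pos": TCP position; "eef_rot": TCP orientation; "contact_force": force on the tool from outside, world axes, zero at the start; "moment": the same for the moment, N m; "opening": opening from 0.0 (shut) to 1.0 (fully open); "finger_force": force on a finger pad.
Only numpy, scipy, OpenCV 4.12 (cv2) and the standard library are available. Lean on these libraries where they do the work, as an engineer would, in place of code of your own. Each camera call takes 0.05 s, during which the arm holds its last target. There are 200 camera calls.

### The job

Put the dark clip-on cover on the green sugar-cube caddy and press it straight down until both orange clip arms have snapped under the steel rim and the cover is fully home, then let go. Press gently (more than 40 N would harm the rim), keep the cover level, leave the caddy standing where it is, and do not disturb the other things on the counter.

Things in the scene. Friction and masses are not known exactly. Their poses are not given: they have to be found in the camera images.
- cover_grip (a point): Centre of the upright wooden handle block on the middle of the loose dark grey cover: 22 mm along the cover's x, 60 mm along y, 34 mm high. Its top is 17 mm above this point; the plate's upper face is 17 mm and its underside 23 mm below. Axes: x along the cover's long side, from clip to clip, z up. Turning the cover half a turn about z makes no difference.
- caddy_mouth (a point): Point on the caddy's upright centre line, 90 mm above its foot. The steel rim is a flange 120 mm (x) by 94 mm (y), 10 mm deep, round the open mouth; it is carried by a tight collar, so its top is level with this point or up to 14 mm above it (differs each time, not measured). The cover's x must lie along the caddy's x, either way round. x, y, z: the caddy's axes.
- caddy: Green box 110 mm (x) by 84 mm (y), about 0.9 kg, loose on the counter, white sugar cubes inside below the mouth; origin at the centre of its underside, z up. Its steel rim collar stays put under pressing. With the cover fully home, plate on rim, the handle centre is 23 mm above the rim's top. The hooks snap under the rim in the last 3 mm before that: the push eases off, then rises steeply.
- cover: The cover: plate 132 x 109 mm, 6 mm thick, about 0.2 kg; origin 48 mm below the handle centre, at the feet of its four corner guides, on which it first stands on the counter. Guides pass outside the rim with 1.5 mm play each side, flare 3 mm at the foot, and reach the rim with the handle 48 mm above it, the clips' slopes at 41 mm. Orange clip arms, hooks inwards, hang at its +x and -x ends.
- clip_a (a joint): Outward spring travel, m, of the clip arm at the cover's +x end: 0 at rest or snapped home, at most 0.007. Riding over the rim opens it about 0.003 (0.0015 to 0.0045 if off-centre). The spring is about 900 N/m; forcing both clips over the rim takes roughly 7 to 13 N downwards in all, depending on friction.
- clip_b (a joint): The same for the clip arm at the cover's -x end.
- moka_pot: Red moka pot, 165 mm high, 95 mm wide, black handle at its +y; origin at its underside. Leave alone.
- sugar_pot: Cream ceramic sugar pot with a hinged lid, 100 mm high, 88 mm wide; origin at its underside. Leave alone.
- cup_1: Glass espresso cup, 60 mm wide, 58 mm high; origin at its underside. Leave alone.
- cup_2: Glass espresso cup, 60 mm wide, 58 mm high; origin at its underside. Leave alone.
- spoon: Spoon, 140 mm long, lying on the counter along its x; origin at its underside. Leave alone.
- pepper_mill: Dark wooden pepper mill, 130 mm high, 56 mm wide; origin at its underside. Leave alone.

How it is judged:
On the way:
1. the cover is held above the caddy (horizontal distance between cover_grip and caddy_mouth below 0.03 m and z of cover_grip in the frame of caddy_mouth above 0.05 m).
At the end, for the whole second after the job is handed in: The cover lies flat and square on the caddy's rim, centred to 3.5 mm, its handle centre no more than 38.8 mm above the caddy's mouth point, both clips sprung back to within 0.8 mm of rest under the rim; the caddy stands upright on the counter, everything at rest and let go (z of cover_grip in the frame of caddy_mouth between 0.0205 and 0.0388 m and horizontal distance between cover_grip and caddy_mouth below 0.0035 m and angle between the x axis of cover and the x axis of caddy, either way round below 0.06 rad and angle between the z axis of cover and the z axis of caddy, either way round below 0.04 rad and value of joint each of clip_a, clip_b below 0.0008 m and linear speed of each of cover, caddy below 0.02 m/s and height (world z) of caddy below 0.004 m and angle between caddy's own z axis and vertical below 0.05 rad); the robot touches nothing.
It fails at once if the cover is pressed on the caddy with more than 40 N (contact force between cover and caddy above 40 N).
It fails at once if the cover is tipped by more than 0.35 rad (angle between cover's own z axis and vertical above 0.35 rad).
It fails at once if the caddy is tipped by more than 0.15 rad, or pushed or carried more than 40 mm from its place (angle between caddy's own z axis and vertical above 0.15 rad or distance of caddy from where it was at the start of the episode above 0.04 m).
It fails at once if another thing on the counter is moved by more than 30 mm (distance of any of moka_pot, sugar_pot, cup_1, cup_2, spoon, pepper_mill from where it was at the start of the episode above 0.03 m).
It also fails if it takes over 72 s, if anything falls off the work surface, if the arm or the gripper's body presses on something with over 40 N, if the wrist force passes 120 N, or if a joint passes its speed limit or range.

## Working session

There is one attempt and no reset: what is moved stays moved. The work goes in short steps, Python scripts to look and compute and a tool call to move; the robot and the scene stay as the last step left them, time stands still between calls to the robot, and variables do not carry over. Pictures are saved under pics/ and viewed, at most 10 in all, crops included, and the job is handed in when it is done.

Besides the shell and the picture viewer there is one more tool, called after "Call:" as a command line: name --argument value ..., lists and objects as JSON in quotes. jog_arm: Moves the arm, as the interface text tells. Its arguments: {"type":"object","properties":{"turn":{"type":"array"},"translation":{"type":"array"},"grip":{"type":"array"},"force":{"type":"number"}},"required":["turn","translation","grip"]}

```bash
mkdir -p pics; python3 - <<'E'
from plant import r,cams,models
import cv2,numpy as np
for c in("scene","top"):
    cv2.imwrite(f"pics/{c}0.png",cams.snapshot(c)[:,:,::-1]); print(c,cams.camera_params(c))
    for n in("cover_grip","caddy_mouth","caddy","cover","moka_pot","sugar_pot","cup_1","spoon","pepper_mill"):
        print(n,[(np.round(d["position"],3).tolist(),round(d["p"],2)) for d in models.place_of(c,n)[:3]])
s=r.get_state();print(s)
E
```

```text
scene {'fx': 504.4484860992658, 'fy': 504.4484860992658, 'cx': 319.3133068624509, 'cy': 230.75653282977012, 'eye': array([1.19228394, 0.1443551 , 0.95048248]), 'orientation': array([0.19569949, 0.20747248, 0.70406496, 0.65034561])}
cover_grip [([0.58, -0.18, 0.048], 0.97)]
caddy_mouth [([0.488, 0.132, 0.09], 0.8), ([0.69, 0.379, -0.003], 0.65)]
caddy [([0.487, 0.134, -0.002], 0.6), ([0.577, -0.183, 0.049], 0.4)]
cover [([0.58, -0.184, 0.0], 0.88)]
moka_pot [([0.756, 0.218, -0.002], 0.71)]
sugar_pot [([0.77, 0.026, -0.002], 0.78)]
cup_1 [([0.441, -0.006, -0.002], 0.78)]
spoon [([0.608, 0.006, -0.004], 0.97)]
pepper_mill [([0.689, 0.38, 0.003], 0.68)]
top {'fx': 463.60654836327086, 'fy': 463.60654836327086, 'cx': 312.42143178825046, 'cy': 242.76548275399284, 'eye': array([0.42626166, 0.0890509 , 1.03340894]), 'orientation': array([-0.06952029,  0.07253604,  0.72571985, -0.68061454])}
cover_grip [([0.574, -0.178, 0.049], 0.57)]
caddy_mouth [([0.488, 0.132, 0.091], 0.74)]
caddy [([0.492, 0.133, 0.003], 0.86), ([0.766, 0.028, -0.001], 0.49)]
cover [([0.576, -0.18, 0.0], 0.6)]
moka_pot [([
[... 296 characters left out ...]
 1.0, 'q': array([ 1.29780196,  0.68906479, -0.19461177,  1.56529947,  0.15732414,
        0.90254134, -0.21508732]), 'qd': array([ 0.00107763,  0.00018343, -0.00100135, -0.00020656, -0.00244715,
        0.00094353,  0.00084695]), 'joint_torque': array([-1.99083011e-04, -5.27486372e+01, -1.26745932e+00, -1.53742379e+01,
       -5.19667624e-02, -7.66299345e-04,  2.11801989e-05]), 'tool_pos': array([ 0.18877882, -0.59582244,  0.25776515]), 'eef_rot': array([9.88253193e-01, 1.52825470e-01, 1.10962952e-06, 3.79027027e-05]), 'contact_force': array([ 0.84871755, -0.57862871, -0.37637483]), 'moment': array([-0.02953835, -0.02255723,  0.02311636]), 'finger_force': 0.0, 'opening': 0.9999610321490421}
```

View pics/top0.png

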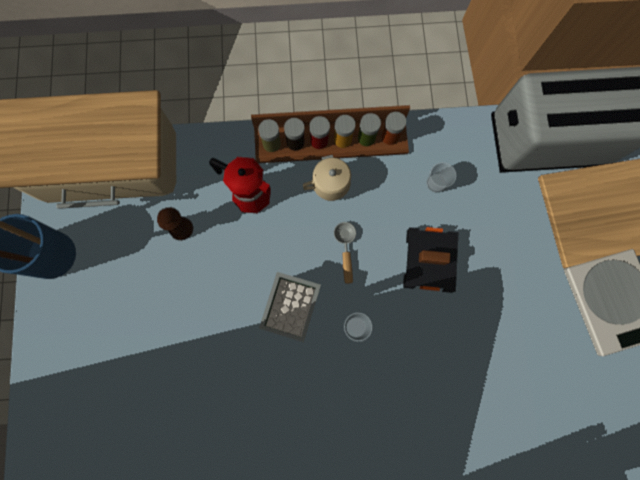

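View pics/scene0.png

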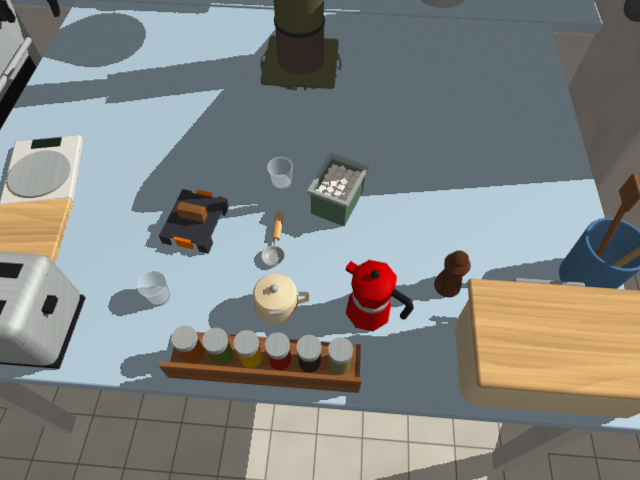

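```bash
cat > h.py <<'E'
import numpy as np,cv2
from scipy.spatial.transform import Rotation as R
from plant import r,cams,models
def unproj(c,uv,z):
    p=cams.camera_params(c);uv=np.atleast_2d(uv).astype(float)
    d=np.c_[(uv[:,0]-p['cx'])/p['fx'],-(uv[:,1]-p['cy'])/p['fy'],-np.ones(len(uv))]
    d=R.from_quat(p['orientation']).apply(d);e=p['eye']
    return (e+d*((z-e[2])/d[:,2])[:,None])[:,:2]
def proj(c,P):
    p=cams.camera_params(c);q=R.from_quat(p['orientation']).inv().apply(np.atleast_2d(P)-p['eye'])
    return np.c_[p['cx']+p['fx']*q[:,0]/-q[:,2],p['cy']-p['fy']*q[:,1]/-q[:,2]]
def rect(c,m,z):
    ys,xs=np.nonzero(m);q=unproj(c,np.c_[xs,ys],z)
    (x,y),(w,h),a=cv2.minAreaRect((q*1000).astype(np.float32))
    if w<h:w,h,a=h,w,a+90
    return np.round([x,y,w,h,(a+90)%180-90],1)
def crop(img,u,v,s=50,k=6):
    return cv2.resize(img[v-s:v+s,u-s:u+s,::-1],None,fx=k,fy=k,interpolation=cv2.INTER_CUBIC)
E
python3 - <<'E'
from h import *
I={c:cams.snapshot(c) for c in("top","scene")}
for c in I:
  for n,z in(("caddy",.097),("cover",.031),("cover_grip",.065),("clip_a",.031)):
    for d in models.masks_of(c,n)[:2]: print(c,n,round(d["p"],2),d["pixels"].sum(),rect(c,d["pixels"],z))
im=np.hstack([crop(I["top"],432,260,40,10)[:,:400*2][:, :], crop(I["top"],291,305,40,10)])
cv2.imwrite("pics/a.png",cv2.resize(im,(800,400)))
E
```

```text
top caddy 0.67 2762 [491.6 133.4 119.8  95.1 -19.7]
top cover 0.8 3150 [ 579.3 -178.2  141.2  116.7   -8.8]
top cover_grip 0.71 3074 [ 574.4 -169.5  135.4  110.8   -9.7]
top clip_a 0.39 21 [ 643.7 -194.1   24.4    3.8   79.8]
top clip_a 0.39 63 [ 514.9 -168.2   37.     7.4   80.6]
scene caddy 0.81 2976 [521.6 135.1 176.2 109.8 -18.9]
scene cover 0.75 2880 [ 581.1 -172.7  156.   122.4  -10.1]
scene cover 0.46 2890 [468.5 132.9 184.8 116.6 -18.3]
scene cover_grip 0.57 2810 [ 604.7 -160.6  149.3  115.3   -9.3]
scene clip_a 0.47 146 [ 646.2 -185.3   46.2   20.4   80.4]
```

View pics/a.png

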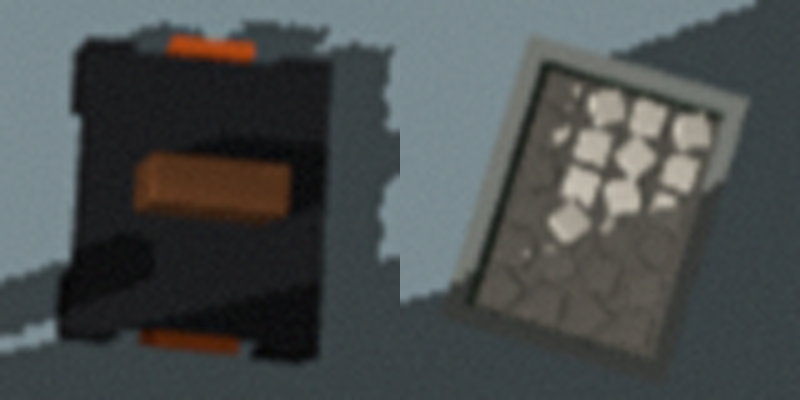

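```bash
cat >> h.py <<'E'
def go(x,y,z,psi):
    s=r.get_state();T=R.from_quat(s['eef_rot']);G=R.from_euler('z',psi,degrees=True)*R.from_euler('x',180,degrees=True)
    print("turn",np.round((T.inv()*G).as_rotvec(),3).tolist(),"trans",np.round(T.inv().apply(np.array([x,y,z])-s['tool_pos']),4).tolist())
E
python3 - <<'E'
from h import *
print(unproj("top",[436.4,256.6],.065))
go(.577,-.181,.16,80.4)
E
```

```text
[[ 0.57685728 -0.18157766]]
turn [0.0, 0.0, -1.096] trans [0.4954, -0.2782, 0.0977]
```

Call:
jog_arm --turn '[[0, 0, -0.1], [0, 0, -0.25], [0, 0, -0.4], [0, 0, -0.55], [0, 0, -0.7], [0, 0, -0.85], [0, 0, -1.0], [0, 0, -1.096], [0, 0, -1.096], [0, 0, -1.096], [0, 0, -1.096], [0, 0, -1.096], [0, 0, -1.096], [0, 0, -1.096], [0, 0, -1.096], [0, 0, -1.096]]' --translation '[[0.03, -0.015, 0], [0.075, -0.04, 0], [0.12, -0.067, 0], [0.165, -0.093, 0], [0.21, -0.118, 0], [0.255, -0.143, 0], [0.3, -0.168, 0], [0.345, -0.194, 0], [0.39, -0.219, 0.01], [0.435, -0.244, 0.03], [0.47, -0.264, 0.06], [0.495, -0.278, 0.08], [0.4954, -0.2782, 0.0977], [0.4954, -0.2782, 0.0977], [0.4954, -0.2782, 0.0977], [0.4954, -0.2782, 0.0977]]' --grip '[0, 0, 0, 0, 0, 0, 0, 0, 0, 0, 0, 0, 0, 0, 0, 0]'

```text
clock: 3.5
tool_pos: [0.5769, -0.1824, 0.161]
eef_rot: [0.765, 0.645, 0.0, 0.001]
contact_force: [0.3, -0.1, 0.3]
opening: 1.002
finger_force: 0.0
```

```bash
python3 - <<'E'
from h import *
s=r.get_state();print(s['clock'],s['tool_pos'],s['eef_rot'],s['qd'].round(3))
go(.577,-.1815,.055,80.4)
I=cams.snapshot("scene")
cv2.imwrite("pics/b.png",crop(I,200,215,60,6))
for d in models.place_of("scene","cover_grip")[:2]:print(d)
E
```

```text
3.5 [ 0.57694594 -0.18240078  0.16100975] [7.64558398e-01 6.44553902e-01 1.85609281e-04 8.30330775e-04] [-0.006  0.001 -0.005 -0.004  0.    -0.002 -0.002]
turn [0.002, 0.001, -0.002] trans [0.001, -0.0003, 0.106]
{'position': [0.5755, -0.1836, 0.05], 'p': 0.94}
{'position': [0.578, -0.1827, 0.0013], 'p': 0.74}
```

View pics/b.png

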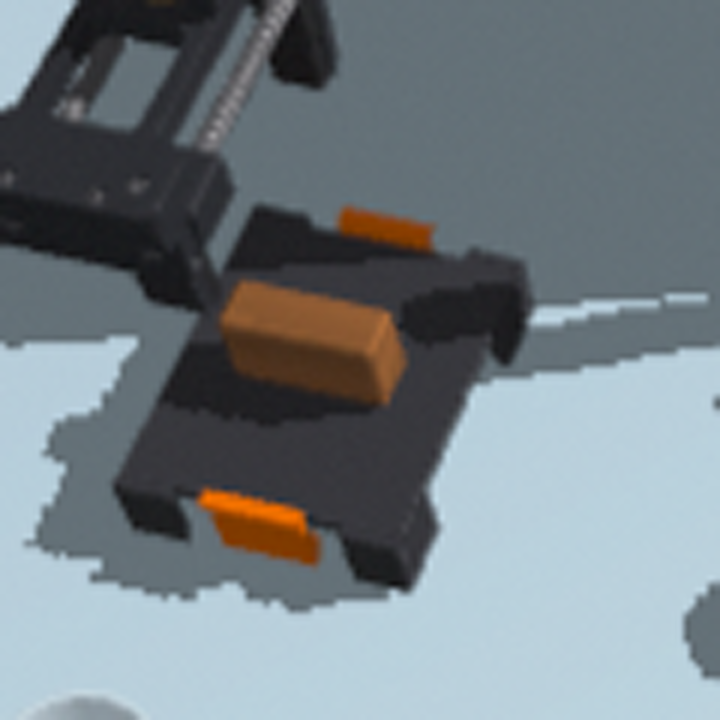

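Call:
jog_arm --turn '[[0, 0, 0], [0, 0, 0], [0, 0, 0], [0, 0, 0], [0, 0, 0], [0, 0, 0], [0, 0, 0], [0, 0, 0], [0, 0, 0], [0, 0, 0], [0, 0, 0], [0, 0, 0], [0, 0, 0], [0, 0, 0]]' --translation '[[0, 0, 0.025], [0, 0, 0.05], [0, 0, 0.075], [0, 0, 0.095], [0, 0, 0.106], [0, 0, 0.106], [0, 0, 0.106], [0, 0, 0.106], [0, 0, 0.106], [0, 0, 0.106], [0, 0, 0.106], [0, 0, 0.106], [0, 0, 0.106], [0, 0, 0.106]]' --grip '[0, 0, 0, 0, 0, 0, 0.3, 0.6, 0.8, 1, 1, 1, 1, 1]' --force 30

```text
clock: 5.35
tool_pos: [0.577, -0.181, 0.054]
eef_rot: [0.764, 0.645, -0.0, 0.0]
contact_force: [0.1, -0.3, 0.3]
opening: 0.244
finger_force: 30.0
```

```bash
python3 - <<'E'
from h import *
s=r.get_state();print(s['clock'],s['tool_pos'],s['eef_rot'],s['opening']*88,s['finger_force'],s['contact_force'])
print(unproj("scene",[191.2,208],.065))
E
```

```text
5.35 [ 0.57699865 -0.18102785  0.05400484] [ 7.63959518e-01  6.45264172e-01 -4.49091068e-05  1.08212164e-05] 21.47517626088281 29.99904340133071 [ 0.05012822 -0.26255081  0.31527255]
[[ 0.57949283 -0.17528205]]
```

Call:
jog_arm --turn '[[0, 0, 0], [0, 0, 0], [0, 0, 0], [0, 0, 0], [0, 0, 0], [0, 0, 0], [0, 0, 0], [0, 0, 0]]' --translation '[[0, 0, -0.01], [0, 0, -0.03], [0, 0, -0.06], [0, 0, -0.1], [0, 0, -0.14], [0, 0, -0.17], [0, 0, -0.19], [0, 0, -0.19]]' --grip '[1, 1, 1, 1, 1, 1, 1, 1]'

```text
clock: 6.35
tool_pos: [0.5779, -0.1811, 0.2467]
eef_rot: [0.764, 0.645, 0.001, 0.002]
contact_force: [-0.0, 0.0, -0.9]
opening: 0.247
finger_force: 30.0
```

```bash
python3 - <<'E'
from h import *
s=r.get_state();print(s['tool_pos'],s['finger_force'],s['contact_force'],s['moment'])
go(.4885,.133,.21,70.4)
E
```

```text
[ 0.57794308 -0.18108467  0.24673083] 29.998895097523928 [-0.00160312  0.02012721 -0.90600515] [-0.05256093 -0.06707138  0.03565512]
turn [0.005, -0.0, 0.174] trans [0.2947, -0.1409, 0.036]
```

Call:
jog_arm --turn '[[0, 0, 0.02], [0, 0, 0.04], [0, 0, 0.06], [0, 0, 0.08], [0, 0, 0.1], [0, 0, 0.12], [0, 0, 0.15], [0, 0, 0.174], [0, 0, 0.174], [0, 0, 0.174], [0, 0, 0.174], [0, 0, 0.174], [0, 0, 0.174]]' --translation '[[0.01, -0.005, 0], [0.04, -0.019, 0], [0.08, -0.038, 0], [0.12, -0.057, 0], [0.16, -0.076, 0], [0.2, -0.096, 0], [0.24, -0.115, 0], [0.27, -0.129, 0], [0.287, -0.137, 0], [0.2945, -0.141, 0.01], [0.2945, -0.141, 0.03], [0.2945, -0.141, 0.034], [0.2945, -0.141, 0.034]]' --grip '[1, 1, 1, 1, 1, 1, 1, 1, 1, 1, 1, 1, 1]'

```text
clock: 7.98
tool_pos: [0.4869, 0.1323, 0.2095]
eef_rot: [0.817, 0.576, -0.001, -0.0]
contact_force: [0.4, 0.6, -2.5]
opening: 0.248
finger_force: 30.0
```

```bash
python3 - <<'E'
from h import *
s=r.get_state();print(s['clock'],s['tool_pos'],s['eef_rot'],s['finger_force'],s['contact_force'],s['moment'])
for c in("top","scene"):
    I=cams.snapshot(c);u,v=proj(c,[.4885,.133,.15])[0].astype(int);print(c,u,v)
    cv2.imwrite(f"pics/c_{c}.png",crop(I,u,v,65,8 if c=="scene" else 6)[:600])
    for n in("cover_grip","caddy_mouth","cover"):
        for d in models.place_of(c,n)[:2]:print(c,n,np.round(d["position"],4),round(d["p"],2))
E
```

```text
7.975 [0.48693146 0.13230052 0.20947922] [ 8.17391421e-01  5.76082175e-01 -7.67057135e-04 -6.59220263e-05] 29.99882779084146 [ 0.40508334  0.58345752 -2.46817531] [-0.00518092 -0.04687438 -0.02481083]
top 288 305
scene 337 158
scene cover_grip [0.4855 0.1313 0.2046] 0.97
scene caddy_mouth [0.4891 0.1323 0.0894] 0.72
scene cover [0.4924 0.1288 0.1601] 0.75
```

```bash
python3 -c "
import cv2
a=cv2.imread('pics/c_scene.png');cv2.imwrite('pics/c2.png',cv2.resize(a,None,fx=.57,fy=.57) if max(a.shape)>800 else a);print(a.shape)"
```

```text
(600, 1040, 3)
```

View pics/c2.png

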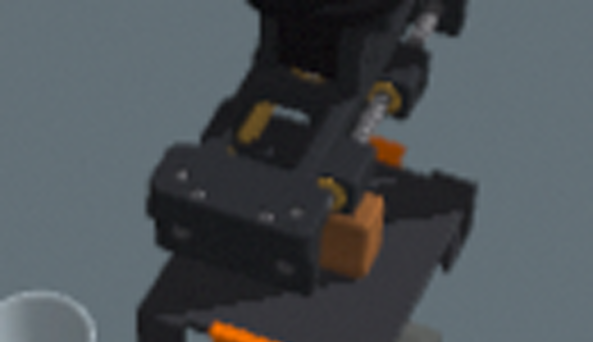

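```bash
cat >> h.py <<'E'
def box(cx,cy,z0,z1,lx,ly,yaw):
    c,s=np.cos(yaw),np.sin(yaw)
    q=[(cx+c*a*lx/2-s*b*ly/2,cy+s*a*lx/2+c*b*ly/2) for a,b in((1,1),(1,-1),(-1,-1),(-1,1))]
    return [np.array([(*p,z) for p in q]) for z in(z0,z1)]
def wire(c,im,bx,u0,v0,k,col):
    L=[((proj(c,b)-[u0,v0]+.5)*k).round().astype(np.int32) for b in bx]
    for l in L: cv2.polylines(im,[l],True,col,1)
    for a,b in zip(*L): cv2.line(im,tuple(map(int,a)),tuple(map(int,b)),col,1)
E
python3 - <<'E'
from h import *
s=r.get_state();t=s['tool_pos'];yaw=np.radians(2*np.degrees(np.arctan2(s['eef_rot'][1],s['eef_rot'][0]))-90);print(np.degrees(yaw))
I=cams.snapshot("scene");u0,v0,w,h,k=285,120,100,100,6
im=cv2.resize(I[v0:v0+h,u0:u0+w,::-1],None,fx=k,fy=k,interpolation=cv2.INTER_CUBIC);im=cv2.convertScaleAbs(im,alpha=1.5)
z=t[2]-.006
wire("scene",im,box(t[0],t[1],z-.017,z+.017,.022,.06,yaw),u0,v0,k,(255,255,0))
wire("scene",im,box(t[0],t[1],z-.023,z-.017,.132,.109,yaw),u0,v0,k,(0,255,255))
wire("scene",im,box(.4885,.133,.087,.097,.120,.094,np.radians(-19.6)),u0,v0,k,(255,0,255))
cv2.imwrite("pics/d.png",im)
E
```

```text
-19.60097307310221
```

View pics/d.png

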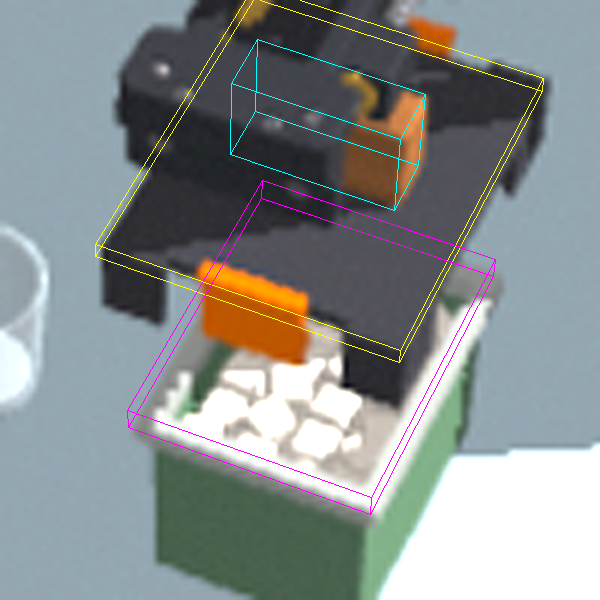

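```bash
python3 - <<'E'
from h import *
s=r.get_state();print(s['tool_pos'],s['contact_force'])
go(.4885,.133,.165,70.4)
E
```

```text
[0.48736977 0.13291882 0.210226  ] [-0.96654392  0.73996374 -1.57314466]
turn [0.0, -0.0, -0.0] trans [0.0004, 0.001, 0.0452]
```

Call:
jog_arm --turn '[[0, 0, 0], [0, 0, 0], [0, 0, 0], [0, 0, 0], [0, 0, 0], [0, 0, 0]]' --translation '[[0.0004, 0.001, 0.01], [0.0004, 0.001, 0.022], [0.0004, 0.001, 0.034], [0.0004, 0.001, 0.045], [0.0004, 0.001, 0.045], [0.0004, 0.001, 0.045]]' --grip '[1, 1, 1, 1, 1, 1]'

```text
clock: 9.18
tool_pos: [0.4885, 0.1331, 0.1651]
eef_rot: [0.817, 0.577, 0.0, 0.0]
contact_force: [0.2, -0.3, -1.3]
opening: 0.252
finger_force: 30.0
```

```bash
python3 - <<'E'
from h import *
s=r.get_state();t=s['tool_pos'];print(t,s['contact_force'],s['moment']);yaw=2*np.arctan2(s['eef_rot'][1],s['eef_rot'][0])-np.pi/2
z=t[2]-.006
ims=[]
for c,u0,v0,w,h,k in(("scene",290,130,90,100,6),("top",245,260,43*2,100,3)):
    I=cams.snapshot(c)
    im=cv2.resize(I[v0:v0+h,u0:u0+w,::-1],None,fx=k,fy=k,interpolation=cv2.INTER_CUBIC);im=cv2.convertScaleAbs(im,alpha=1.8)
    wire(c,im,box(t[0],t[1],z-.023,z-.017,.132,.109,yaw),u0,v0,k,(0,255,255))
    wire(c,im,box(.4885,.133,.087,.097,.120,.094,np.radians(-19.6)),u0,v0,k,(255,0,255))
    ims.append(np.pad(im,((0,600-im.shape[0]),(0,0),(0,0))))
cv2.imwrite("pics/e.png",np.hstack(ims)[:,:800])
E
```

```text
[0.48846263 0.13307762 0.16505173] [ 0.1539367  -0.32727554 -1.32720083] [ 0.02762472 -0.09676977  0.01979844]
```

View pics/e.png

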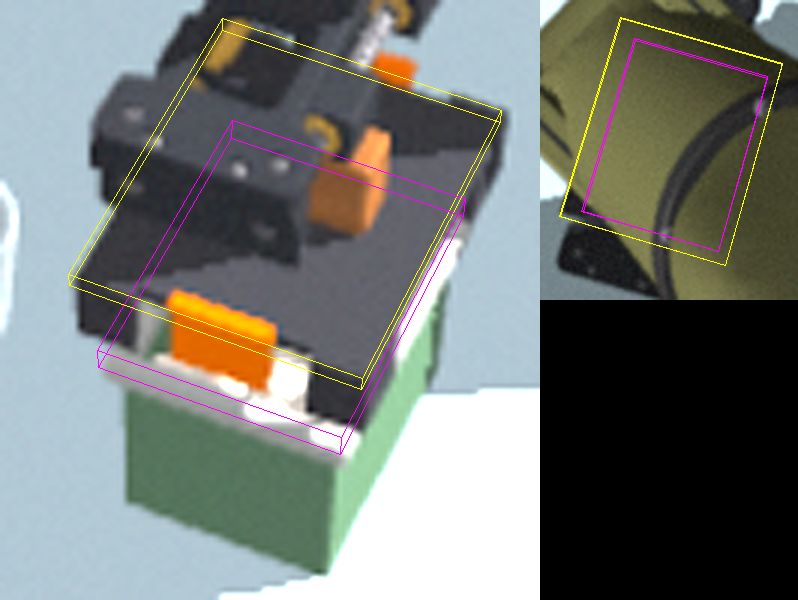

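Call:
jog_arm --turn '[[0, 0, 0], [0, 0, 0], [0, 0, 0], [0, 0, 0]]' --translation '[[0, 0, 0.005], [0, 0, 0.009], [0, 0, 0.012], [0, 0, 0.012]]' --grip '[1, 1, 1, 1]'

```text
clock: 9.78
tool_pos: [0.4882, 0.1329, 0.1527]
eef_rot: [0.817, 0.576, -0.0, -0.0]
contact_force: [-0.7, -0.5, -0.8]
opening: 0.242
finger_force: 30.0
```

Call:
jog_arm --turn '[[0, 0, 0], [0, 0, 0], [0, 0, 0], [0, 0, 0]]' --translation '[[0, 0, 0.001], [0, 0, 0.002], [0, 0, 0.003], [0, 0, 0.003]]' --grip '[1, 1, 1, 1]'

```text
clock: 10.28
tool_pos: [0.4883, 0.1329, 0.1499]
eef_rot: [0.817, 0.576, -0.0, 0.0]
contact_force: [0.3, -0.2, -2.7]
opening: 0.242
finger_force: 30.0
```

Call:
jog_arm --turn '[[0, 0, 0], [0, 0, 0], [0, 0, 0], [0, 0, 0]]' --translation '[[0, 0, 0.001], [0, 0, 0.002], [0, 0, 0.003], [0, 0, 0.003]]' --grip '[1, 1, 1, 1]'

```text
clock: 10.78
tool_pos: [0.4883, 0.133, 0.1469]
eef_rot: [0.817, 0.576, -0.0, 0.0]
contact_force: [0.2, 0.6, -2.4]
opening: 0.25
finger_force: 30.0
```

Call:
jog_arm --turn '[[0, 0, 0], [0, 0, 0], [0, 0, 0], [0, 0, 0]]' --translation '[[0, 0, 0.001], [0, 0, 0.002], [0, 0, 0.003], [0, 0, 0.003]]' --grip '[1, 1, 1, 1]'

```text
clock: 11.28
tool_pos: [0.4883, 0.133, 0.1439]
eef_rot: [0.817, 0.576, -0.0, 0.0]
contact_force: [-0.5, 0.0, -2.7]
opening: 0.246
finger_force: 30.0
```

Call:
jog_arm --turn '[[0, 0, 0], [0, 0, 0], [0, 0, 0], [0, 0, 0]]' --translation '[[0, 0, 0.001], [0, 0, 0.002], [0, 0, 0.003], [0, 0, 0.003]]' --grip '[1, 1, 1, 1]'

```text
clock: 11.78
tool_pos: [0.4883, 0.133, 0.1409]
eef_rot: [0.817, 0.576, -0.0, 0.0]
contact_force: [0.6, 1.0, -2.3]
opening: 0.249
finger_force: 30.0
```

Call:
jog_arm --turn '[[0, 0, 0], [0, 0, 0], [0, 0, 0], [0, 0, 0]]' --translation '[[0, 0, 0.001], [0, 0, 0.002], [0, 0, 0.003], [0, 0, 0.003]]' --grip '[1, 1, 1, 1]'

```text
clock: 12.28
tool_pos: [0.4884, 0.133, 0.138]
eef_rot: [0.817, 0.576, 0.0, 0.0]
contact_force: [-0.1, 0.5, -1.1]
opening: 0.25
finger_force: 30.0
```

Call:
jog_arm --turn '[[0, 0, 0], [0, 0, 0], [0, 0, 0], [0, 0, 0]]' --translation '[[0, 0, 0.001], [0, 0, 0.002], [0, 0, 0.002], [0, 0, 0.002]]' --grip '[1, 1, 1, 1]'

```text
clock: 12.78
tool_pos: [0.4885, 0.133, 0.1361]
eef_rot: [0.817, 0.576, 0.0, 0.0]
contact_force: [0.2, 0.1, -0.9]
opening: 0.244
finger_force: 30.0
```

Call:
jog_arm --turn '[[0, 0, 0], [0, 0, 0], [0, 0, 0], [0, 0, 0]]' --translation '[[0, 0, 0.001], [0, 0, 0.002], [0, 0, 0.002], [0, 0, 0.002]]' --grip '[1, 1, 1, 1]'

```text
clock: 13.28
tool_pos: [0.4885, 0.133, 0.1341]
eef_rot: [0.817, 0.576, 0.0, 0.0]
contact_force: [1.0, 0.3, 3.1]
opening: 0.246
finger_force: 30.0
```

Call:
jog_arm --turn '[[0, 0, 0], [0, 0, 0], [0, 0, 0], [0, 0, 0]]' --translation '[[0, 0, 0.001], [0, 0, 0.002], [0, 0, 0.002], [0, 0, 0.002]]' --grip '[1, 1, 1, 1]'

```text
clock: 13.78
tool_pos: [0.4883, 0.1331, 0.1317]
eef_rot: [0.817, 0.577, -0.0, -0.0]
contact_force: [1.4, 0.2, -0.7]
opening: 0.24
finger_force: 30.0
```

Call:
jog_arm --turn '[[0, 0, 0], [0, 0, 0], [0, 0, 0], [0, 0, 0]]' --translation '[[0, 0, 0.001], [0, 0, 0.002], [0, 0, 0.002], [0, 0, 0.002]]' --grip '[1, 1, 1, 1]'

```text
clock: 14.28
tool_pos: [0.4883, 0.133, 0.1299]
eef_rot: [0.817, 0.576, -0.0, 0.0]
contact_force: [1.7, -0.0, -1.2]
opening: 0.249
finger_force: 30.0
```

Call:
jog_arm --turn '[[0, 0, 0], [0, 0, 0], [0, 0, 0], [0, 0, 0]]' --translation '[[0, 0, 0.001], [0, 0, 0.002], [0, 0, 0.002], [0, 0, 0.002]]' --grip '[1, 1, 1, 1]'

```text
clock: 14.78
tool_pos: [0.4883, 0.1329, 0.1279]
eef_rot: [0.817, 0.576, -0.0, 0.0]
contact_force: [1.4, 1.0, -0.7]
opening: 0.246
finger_force: 30.0
```

Call:
jog_arm --turn '[[0, 0, 0], [0, 0, 0], [0, 0, 0], [0, 0, 0]]' --translation '[[0, 0, 0.001], [0, 0, 0.002], [0, 0, 0.002], [0, 0, 0.002]]' --grip '[1, 1, 1, 1]'

```text
clock: 15.28
tool_pos: [0.4883, 0.133, 0.1259]
eef_rot: [0.817, 0.576, -0.0, 0.0]
contact_force: [1.4, -0.2, -1.4]
opening: 0.25
finger_force: 30.0
```

Call:
jog_arm --turn '[[0, 0, 0], [0, 0, 0], [0, 0, 0], [0, 0, 0]]' --translation '[[0, 0, 0.001], [0, 0, 0.002], [0, 0, 0.002], [0, 0, 0.002]]' --grip '[1, 1, 1, 1]'

```text
clock: 15.78
tool_pos: [0.4883, 0.133, 0.1239]
eef_rot: [0.817, 0.576, -0.0, -0.0]
contact_force: [1.6, 0.8, -0.6]
opening: 0.244
finger_force: 30.0
```

Call:
jog_arm --turn '[[0, 0, 0], [0, 0, 0], [0, 0, 0], [0, 0, 0]]' --translation '[[0, 0, 0.001], [0, 0, 0.0015], [0, 0, 0.0015], [0, 0, 0.0015]]' --grip '[1, 1, 1, 1]'

```text
clock: 16.27
tool_pos: [0.4883, 0.1329, 0.1224]
eef_rot: [0.817, 0.576, -0.0, 0.0]
contact_force: [1.3, -0.0, -2.0]
opening: 0.247
finger_force: 30.0
```

```bash
python3 - <<'E'
from h import *
I=cams.snapshot("scene")
im=cv2.convertScaleAbs(crop(I,340,190,50,6),alpha=1.7);cv2.imwrite("pics/f.png",im)
for n in("cover_grip","caddy_mouth","caddy"):
    for d in models.place_of("scene",n)[:2]:print(n,np.round(d["position"],4),round(d["p"],2))
E
```

```text
cover_grip [0.4865 0.1306 0.1189] 0.65
caddy [ 0.4877  0.1307 -0.0043] 0.95
```

View pics/f.png

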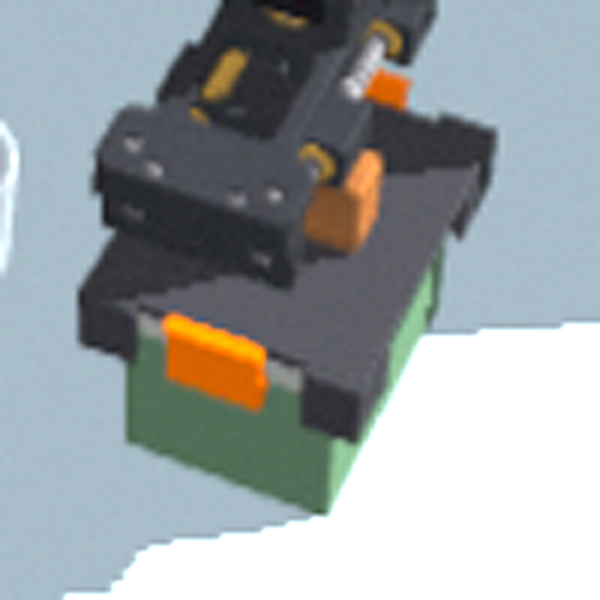

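Call:
jog_arm --turn '[[0, 0, 0], [0, 0, 0], [0, 0, 0]]' --translation '[[0, 0, 0.001], [0, 0, 0.0015], [0, 0, 0.0015]]' --grip '[1, 1, 1]'

```text
clock: 16.85
tool_pos: [0.4885, 0.1329, 0.1209]
eef_rot: [0.817, 0.576, 0.0, 0.0]
contact_force: [0.7, -0.4, -2.5]
opening: 0.247
finger_force: 30.0
```

Call:
jog_arm --turn '[[0, 0, 0], [0, 0, 0], [0, 0, 0]]' --translation '[[0, 0, 0.0005], [0, 0, 0.001], [0, 0, 0.001]]' --grip '[1, 1, 1]'

```text
clock: 17.23
tool_pos: [0.4881, 0.1331, 0.1199]
eef_rot: [0.817, 0.577, -0.0, -0.0]
contact_force: [1.0, 0.8, -1.8]
opening: 0.245
finger_force: 30.0
```

Call:
jog_arm --turn '[[0, 0, 0], [0, 0, 0], [0, 0, 0]]' --translation '[[0, 0, 0.0005], [0, 0, 0.001], [0, 0, 0.001]]' --grip '[1, 1, 1]'

```text
clock: 17.6
tool_pos: [0.4881, 0.1331, 0.1193]
eef_rot: [0.817, 0.577, -0.0, 0.0]
contact_force: [-0.9, 0.5, 3.9]
opening: 0.246
finger_force: 30.0
```

Call:
jog_arm --turn '[[0, 0, 0], [0, 0, 0], [0, 0, 0]]' --translation '[[0, 0, 0.0005], [0, 0, 0.0007], [0, 0, 0.0007]]' --grip '[1, 1, 1]'

```text
clock: 17.98
tool_pos: [0.4881, 0.1331, 0.1193]
eef_rot: [0.817, 0.577, 0.0, 0.0]
contact_force: [-2.2, -0.2, 11.2]
opening: 0.248
finger_force: 30.0
```

Call:
jog_arm --turn '[[0, 0, 0], [0, 0, 0], [0, 0, 0]]' --translation '[[0, 0, 0.0004], [0, 0, 0.0007], [0, 0, 0.0007]]' --grip '[1, 1, 1]'

```text
clock: 18.35
tool_pos: [0.4881, 0.1331, 0.1192]
eef_rot: [0.817, 0.577, 0.0, 0.0]
contact_force: [-3.1, 0.2, 20.0]
opening: 0.251
finger_force: 30.0
```

Call:
jog_arm --turn '[[0, 0, 0], [0, 0, 0], [0, 0, 0], [0, 0, 0], [0, 0, 0], [0, 0, 0], [0, 0, 0], [0, 0, 0], [0, 0, 0], [0, 0, 0], [0, 0, 0], [0, 0, 0], [0, 0, 0], [0, 0, 0]]' --translation '[[0, 0, -0.001], [0, 0, -0.0015], [0, 0, -0.0015], [0, 0, -0.0015], [0, 0, -0.0015], [0, 0, -0.0015], [0, 0, -0.0015], [0, 0, -0.01], [0, 0, -0.03], [0, 0, -0.06], [0, 0, -0.09], [0, 0, -0.13], [0, 0, -0.16], [0, 0, -0.16]]' --grip '[1, 1, 0.7, 0.5, 0.3, 0.2, 0.2, 0.2, 0.2, 0.2, 0.2, 0.2, 0.2, 0.2]'

```text
clock: 20.1
tool_pos: [0.4894, 0.1335, 0.2801]
eef_rot: [0.817, 0.576, 0.003, 0.001]
contact_force: [0.1, 0.7, -0.1]
opening: 0.797
finger_force: 0.0
```

```bash
python3 - <<'E'
from h import *
s=r.get_state();print(s['tool_pos'],s['contact_force'],s['opening'])
I=cams.snapshot("scene")
cv2.imwrite("pics/g.png",cv2.convertScaleAbs(crop(I,340,190,50,6),alpha=1.7))
for n in("cover_grip","caddy_mouth","caddy"):
    for d in models.place_of("scene",n)[:2]:print(n,np.round(d["position"],4),round(d["p"],2))
E
```

```text
[0.48943522 0.13346884 0.28006792] [ 0.11578684  0.74463757 -0.10053495] 0.7968175407252659
cover_grip [0.4911 0.1292 0.1137] 0.87
caddy_mouth [0.4879 0.1308 0.1156] 0.47
caddy [4.883e-01 1.301e-01 3.000e-04] 0.77
```

View pics/g.png

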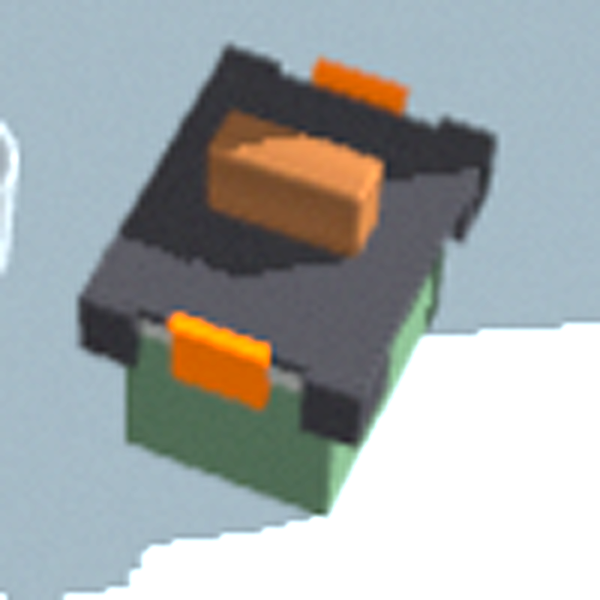

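The cover sits level and square on the caddy. The near clip, at (220,360), is over the rim with only a thin strip of steel showing beside it. The handle reads 113.7 mm high, which matches fully home, so I'm handing the job in.

```bash
python3 -c "
from plant import r
print(r.finish_job())"
```

```text
the job is handed in; nothing more can be done
None
```

The cover is pressed home on the caddy and released, and the job is handed in at about 20 s; the pass result was not reported. The press force rose steeply to about 20 N at the expected home height, and the last picture shows the cover flat and square, but I did not see both clips snap directly.

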